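Hook the die out of the deep pot

TASK

Take the hook tool from its rack, hook the loop of the round die that lies at the bottom of the deep steel pot, draw the die out and stand it upright, wholly on the wooden board. Lift and carry the die with the hook alone, never touching it with the gripper, and set it down without dropping it. Then hang the hook back in the rack fork by its collar, well in from the prong tips, and leave the hammer, the swage block and the brass tin alone.

Things in the scene. Friction and masses are not known exactly. Their poses are not given: they have to be found in the camera images.
- hook: Loose steel hook tool, 170 mm tall, 0.22 kg, hung upright in the rack. Origin: centre of the underside of its 40 x 40 x 6 mm square collar; z up along the shaft. Wooden handle above the collar (z 6 to 58 mm), 24 mm along x, 18 along y (grip across y), brass cap to z 66. Below, a shaft 8 mm thick ends in a J pointing to +x; +x points about out of the fork's open side at the start.
- hook_saddle (a point): Middle of the J's bottom bar, on its centreline: hook frame (11, 0, -100) mm. All bars of the J are 8 mm thick: shaft on the z axis, bottom bar centreline at z -100 (underside -104), tip centreline at x 22 rising to z -80. It opens upward; free gap between shaft and tip 14 mm.
- rack: Fixed rack, z up; origin on the bench below the seat. Foot 12 mm thick (x -10 to 90, y -10 to 100), a 16 mm square post at x 47, y 55, and a level fork: two prongs, each 15 mm wide and 10 thick, tops at z 170, from a crossbar at x 40 to x -45. The slot between is 16 mm wide, open at -x: lift the hook a little and draw it out to rack -x; put it back the same way. Nothing stands above the prongs.
- rack_seat (a point): Hanging place of the hook: centre of the slot at the height of the prong tops (rack frame 0, 0, 170 mm). The hook's origin lies here when hung. Axes as the rack's.
- pot: Fixed deep round steel pot on the bench. Origin: centre of its underside on the bench, z up. Inside 104 mm across, outside 120 mm (foot flange 146 mm, 6 mm thick), inner floor at z = 6 mm, open mouth at z = 130 mm.
- die: Loose round steel die, 60 mm across, 28 mm thick, 0.48 to 0.72 kg, flat on the pot's floor, up to 8 mm off-centre, any yaw. Origin: centre of its underside, z up. On top stands a rigid upright loop in its y-z plane, so the hook passes through along the die's x, from either side. Whole height 72.5 mm.
- die_loop (a point): Top of the die's loop, on the bar's centreline: die frame (0, 0, 69) mm. The loop is 7 mm round bar: straight legs at y -20 and +20 mm up to z 49, then a half circle. Free opening 33 mm wide, from z 28 up to 65 mm.
- board: Fixed wooden board 160 x 160 x 20 mm lying on the bench. Origin: centre of its underside, on the bench; top at z = 20 mm; x and y along its edges.
- hammer: Bystander: a hand hammer lying on the bench beyond the work.
- swage: Bystander: a steel swage block 100 x 90 x 30 mm with three round holes, flat on the bench. Origin under its centre.
- tin: Bystander: closed brass tin with a white lid, 68 mm across, 100 mm tall, standing on the bench. Origin under its centre.
There are look-alikes about, which are no part of the job. What is shaped like the rack but green is not meant.

How it is judged:
By the outcome, as a careful person would: the job done as asked, in the order asked, and still so for the second after the job is handed in, with the robot touching nothing.
It also fails if it takes over 72 s, if anything falls off the work surface, if the arm or the gripper's body presses on something with over 40 N, if the wrist force passes 120 N, or if a joint passes its speed limit or range.

ROBOT

A 6-joint arm with a two-finger parallel gripper is mounted at the origin on the work surface. World frame = base frame: x ahead of the robot, y to its left, z up, the work surface at z = 0. Lengths are in mm, angles in rad, forces in N, time in s.
With the tool pointing down it reaches from about 350 to 775 mm from the base axis. Payload 7.3 kg.
Tool frame: the origin (TCP) lies between the finger pads; the fingertips stand bot.tips_ahead ahead of it and the grasp point (between the pads) lies 6 mm ahead of it (bot.tips_ahead is the distance from the TCP to the fingertips, in mm); z points along the fingers, y is the line along which they close (so a half turn about z gives the same grasp; the last joint's range is limited). The gripper opens to 92 mm and grips with 3 to 60 N. Pads are 19 mm wide; open, the fingers measure 130 mm over their backs; the gripper's body (75 mm by 190 mm) begins 47 mm behind the grasp point.
Start: joints at [1.052, 0.342, 1.524, -0, 1.275, -0.146], TCP at [191.205, 488.964, 224.141] pointing down, gripper open.
Joint ranges: [-2.53, 2.53], [-0.77, 2.02], [0.04, 2.7], [-1, 4.14], [0.28, 2.66], [-3.11, 3.11]. Speed limits (rad/s): [2.57, 2.57, 3.14, 3.14, 3.14, 3.14].

INTERFACE

Orientations are given as [roll, pitch, yaw] about the fixed x, y, z axes, in that order (R = Rz(yaw) Ry(pitch) Rx(roll)).
In Python, from plant import bot gives the robot as it stands. The module is installed in compiled form; this text tells all that it offers.
- The arm moves only by the tool step_arm, never from a script. Its argument "targets" is one flat list of numbers, 7 for each row, row after row: the opening, from 0 (shut) to 1 (fully open), then the shift along the tool's x, y, z each as a share of 100 mm, from -1 to 1, then the turn, a rotation vector about the tool's x, y, z each as a share of pi/4 rad, from -1 to 1. A call has 1 to 20 rows; each row is the pose to reach, as a shift and turn from the pose commanded when the call began, along the tool's axes at that moment; what a row does not reach only later rows make up. A row lasts 1/8 s, in which the tool goes at most 62.5 mm and 10.7 degrees, less where a joint would pass 70% of its speed; a pose out of reach is approached as far as the arm can. A call with a number of a shift or a turn outside -1 to 1 is refused whole. A call with a gripper value outside its range is refused whole. The fingers move at their own pace and stop on an object; the grip force is fixed at half the most. Time passes only in rows, so rows that repeat a pose let the fingers close. It gives the time, the measured TCP pose, the force, the opening and the grip force at its end, in the units of the state.
- bot.get_obs(): the state, without advancing time (a new reading comes with each control period).
- bot.capture(name): name is "scene" or "top"; returns (picture, depth): 480x640x3 uint8, blue, green, red; 480x640 float32, mm along the optical axis (not along the pixel's ray), 0 where there is no reading.
- bot.camera_info(name): a dict with "fx", "fy", "cx", "cy" (pixels), "camera_from_world" (4x4, takes a point from world to camera coordinates). Camera axes: x right, y down, z forward; pixel columns grow to the right and rows downward; lengths in mm; the calibration is good to about 2 mm. A picture is of the moment at which its call begins. camera_info takes no time and is no camera call.
- bot.close_job(): hands the job in; it is judged then, once.
The state is a dict: "time": time; "joint_positions": joint angles; "dq": joint speeds; "tau": joint torques, N m; "tool_pos": TCP position; "tcp_rot": TCP orientation; "contact_force": force on the tool from outside, world axes, zero at the start; "moment": the same for the moment, N m; "grip_width": finger opening in mm; "finger_force": force on a finger pad.
Only numpy, scipy, OpenCV 4.12 (cv2) and the standard library are available. Lean on these libraries where they do the work, as an engineer would, in place of code of your own. Each camera call takes 0.05 s, during which the arm holds its last target. There are 200 camera calls.

## Working session

There is one attempt and no reset: what is moved stays moved. The work goes in short steps, Python scripts to look and compute and a tool call to move; the robot and the scene stay as the last step left them, time stands still between calls to the robot, and variables do not carry over. Pictures are saved under pics/ and viewed, at most 10 in all, crops included, and the job is handed in when it is done.

Besides the shell and the picture viewer there is one more tool, called after "Emit:" as name(argument=value, ...) on one line, values as JSON. step_arm: Moves the arm, as the interface text tells. Shift numbers are shares of 100 mm and turn numbers shares of pi/4 rad, none past 1 either way. Its arguments: {"type":"object","properties":{"targets":{"type":"array"}},"required":["targets"]}

```bash
mkdir -p pics
cat > h.py <<'E'
import numpy as np, cv2
from plant import bot
def cap(n):
    p,d=bot.capture(n); np.savez(f'{n}.npz',p=p,d=d); return p,d
def cloud(n,d):
    c=bot.camera_info(n); v,u=np.indices(d.shape)
    P=np.stack([(u-c['cx'])/c['fx']*d,(v-c['cy'])/c['fy']*d,d,np.ones_like(d)],-1)
    W=P@np.linalg.inv(np.array(c['camera_from_world'])).T
    W=W[...,:3]; W[d==0]=np.nan; return W
E
python3 - <<'E'
from h import *
for n in('scene','top'):
    p,d=cap(n); cv2.imwrite(f'pics/{n}0.png',p); c=bot.camera_info(n)
    print(n,c['fx'],np.linalg.inv(np.array(c['camera_from_world'])).round(2).tolist())
o=bot.get_obs(); print(o, bot.tips_ahead)
E
```

```text
scene 460.19294432692305 [[0.59, 0.58, -0.56, 1213.93], [0.81, -0.41, 0.43, -439.81], [0.02, -0.71, -0.71, 1006.99], [0.0, 0.0, 0.0, 1.0]]
top 447.3491426724898 [[-0.0, -0.99, 0.12, 409.19], [-1.0, 0.01, 0.03, 68.25], [-0.03, -0.12, -0.99, 1106.89], [0.0, 0.0, 0.0, 1.0]]
{'time': 0.1, 'joint_positions': array([ 1.05205801e+00,  3.42629214e-01,  1.52490506e+00, -2.72625218e-06,
        1.27539692e+00, -1.46022417e-01]), 'dq': array([-0.0016691 , -0.0010228 ,  0.00091912,  0.00107537,  0.0004873 ,
        0.00036455]), 'tau': array([ 2.70729142e-03, -4.32005453e+01, -2.44695604e+01,  7.18654110e-02,
        5.25799161e-02, -4.54831240e-05]), 'tool_pos': array([190.98816298, 488.64333606, 223.53256733]), 'tcp_rot': array([-3.14026798e+00, -1.92183191e-04,  2.76887742e+00]), 'contact_force': array([0.03603538, 0.2491387 , 0.3942146 ]), 'moment': array([ 0.04794061,  0.00094684, -0.01552875]), 'finger_force': 0.0, 'grip_width': 91.68410378858057} 25.0
```

View pics/scene0.png

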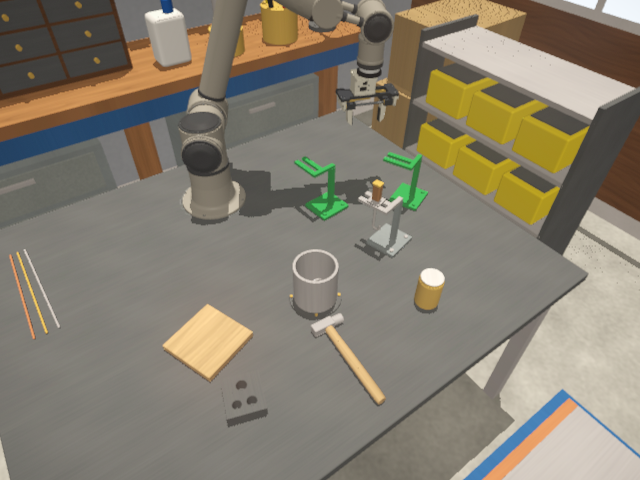

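View pics/top0.png

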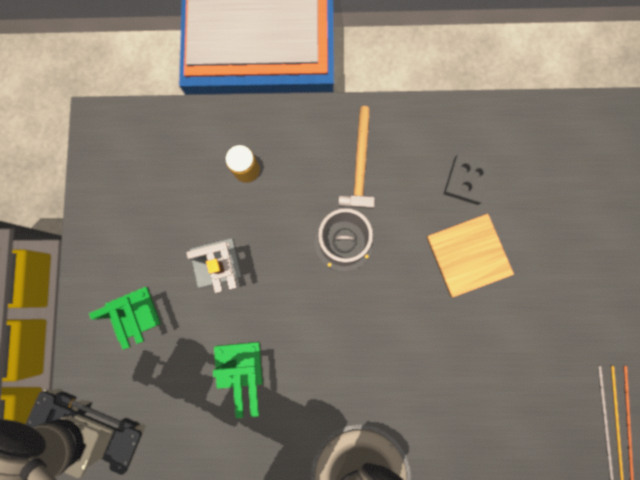

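The scene view shows the grey rack with the hook (378,195), the pot (316,280), the board (208,340) and the tin (430,290). In the top view they are: rack (215,265), cap (213,266), pot (345,236), loop (345,238), board (470,255). Two green decoy racks sit at (130,315) and (238,378).

Run:
```python
from h import *
z=np.load('top.npz'); p,d=z['p'],z['d']; W=cloud('top',d)
def sel(u0,u1,v0,v1,z0,z1,W=W):
    S=W[v0:v1,u0:u1].reshape(-1,3); return S[(S[:,2]>z0)&(S[:,2]<z1)]
f=sel(180,245,230,300,160,178); print('fork n',len(f),f.mean(0))
c=sel(195,230,250,285,225,245); print('cap',len(c),c.mean(0),c.min(0),c.max(0))
r=sel(310,380,200,270,122,138); (cx,cy),rad=cv2.minEnclosingCircle(r[:,:2].astype(np.float32)); 
A=np.c_[2*r[:,:2],np.ones(len(r))];s=np.linalg.lstsq(A,(r[:,:2]**2).sum(1),rcond=None)[0];print('pot',len(r),cx,cy,rad,s[:2],r[:,2].mean())
b=sel(415,525,205,305,14,26); print('board',cv2.minAreaRect(b[:,:2].astype(np.float32)),b[:,2].mean(), b.mean(0))
print('fork pts'); 
print(cv2.minAreaRect(f[:,:2].astype(np.float32)))
l=sel(320,372,212,262,50,90); print('loop',len(l),l.mean(0)); print(cv2.fitLine(l[:,:2].astype(np.float32),cv2.DIST_L2,0,.01,.01).ravel(), l.min(0),l.max(0))
dd=sel(320,372,212,262,28,42); print('die top',len(dd),dd.mean(0),cv2.minEnclosingCircle(dd[:,:2].astype(np.float32)))
t=sel(220,265,140,190,90,110);print('tin',t.mean(0))
s=sel(335,380,190,212,8,60);print('hammer head',s.min(0),s.max(0))
a=cv2.resize(p[225:305,175:255],None,fx=7,fy=7,interpolation=cv2.INTER_CUBIC)
cv2.imwrite('pics/c1.png',a)
b=cv2.resize(p[205:270,310:380],None,fx=8,fy=8,interpolation=cv2.INTER_CUBIC)
cv2.imwrite('pics/c2.png',b)
q=np.load('scene.npz'); 
Ws=cloud('scene',q['d']);c=sel(365,390,175,195,225,245,Ws);print('cap scene',len(c),c.mean(0))
r=sel(285,345,245,320,122,138,Ws);A=np.c_[2*r[:,:2],np.ones(len(r))];s=np.linalg.lstsq(A,(r[:,:2]**2).sum(1),rcond=None)[0];print('pot scene',s[:2],r[:,2].mean())
g=sel(195,280,330,425,160,180);print('green',g.min(0),g.max(0))
g=sel(85,165,280,355,160,180);print('green2',g.min(0),g.max(0))
```

```text
fork n 845 [486.31623148 305.76553542 169.45004853]
cap 153 [477.5457583  298.1280705  234.18032284] [463.37556072 285.3552211  227.69529453] [491.07076093 311.69971558 237.93816121]
pot 587 552.96728515625 33.18623733520508 60.1443977355957 [552.57790809  33.47344679] 127.99867307165916
board ((517.5845336914062, -272.40570068359375), (159.86660766601562, 160.57345581054688), 20.131502151489258) 18.0894803760296 [ 516.68045425 -271.92726468   18.08948038]
fork pts
((475.3166809082031, 318.7414855957031), (99.42877960205078, 86.4945297241211), 14.23599624633789)
loop 256 [572.33041755  30.78100416  69.88147272]
[ 5.3924960e-01 -8.4214598e-01  5.7233044e+02  3.0781004e+01] [498.39691335 -18.60303127  50.48508169] [605.4608811   90.08806294  89.34646845]
die top 162 [563.95201685  29.9795711   32.14246347] ((548.9473266601562, 34.41010284423828), 56.83881378173828)
tin [739.63515002 277.50340849  98.10841884]
hammer head [636.72934622 -43.17922479   8.20235902] [681.4153861   45.63636945  30.07651614]
cap scene 65 [484.35042332 296.43022943 232.15629197]
pot scene [558.51993814  31.50556807] 127.42725802122153
green [174.4790722  216.23873337 160.16736666] [275.70564023 309.63386342 173.27240111]
green2 [310.40867996 460.04732175 160.14273392] [417.99803687 574.25950738 174.06345413]
```

View pics/c1.png

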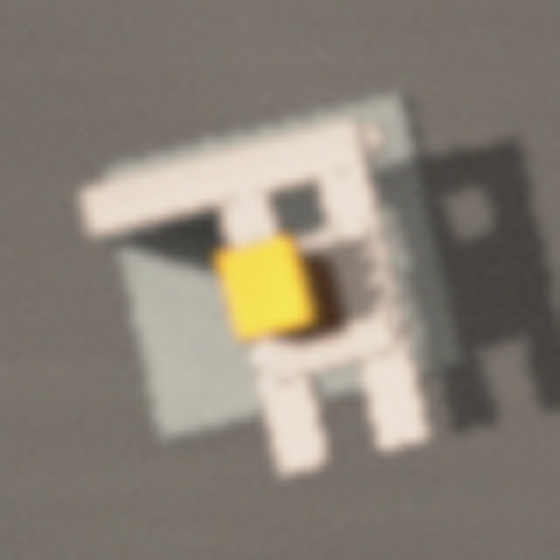

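View pics/c2.png

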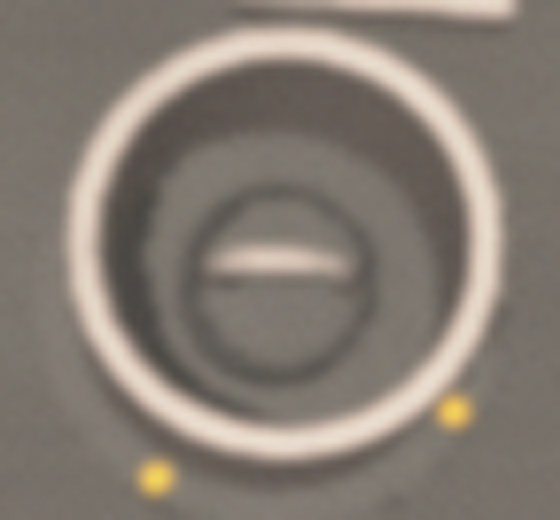

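c1 shows the fork. Its crossbar edge runs (80,195)-(355,125), so the rack yaw is about 14°, and the cap centre is near (265,287). c2 shows the pot rim centred at about (285,243), the loop bar running (205,262)-(350,265) nearly along world y, and the die disc centred at about (283,285).

```bash
cat >> h.py <<'E'
from scipy.spatial.transform import Rotation as Ro
def proj(n,uv,z):
    c=bot.camera_info(n); M=np.linalg.inv(np.array(c['camera_from_world']))
    r=M[:3,:3]@[(uv[0]-c['cx'])/c['fx'],(uv[1]-c['cy'])/c['fy'],1]; o=M[:3,3]
    return (o+r*(z-o[2])/r[2])
def pix(n,X):
    c=bot.camera_info(n); q=np.array(c['camera_from_world'])@np.r_[X,1]
    return np.array([q[0]/q[2]*c['fx']+c['cx'],q[1]/q[2]*c['fy']+c['cy']])
def plan(t,yaw,o=None):
    o=o or bot.get_obs(); R=Ro.from_euler('xyz',o['tcp_rot'])
    G=Ro.from_euler('xyz',[np.pi,0,yaw])
    return R.inv().apply(np.array(t)-o['tool_pos']).round(1),((R.inv()*G).as_rotvec()/(np.pi/4)).round(3)
E
python3 - <<'E'
from h import *
f=lambda u,v,s,o:(o[0]+u/s-0.5*0,o[1]+v/s)
c1=lambda u,v,z:proj('top',f(u,v,7,(175,225)),z)[:2].round(1)
c2=lambda u,v,z:proj('top',f(u,v,8,(310,205)),z)[:2].round(1)
print('cap',c1(265,287,236),[c1(*a,236) for a in((215,252),(290,235),(315,320),(240,340))])
print('tips',[c1(*a,170) for a in((280,475),(325,462),(382,450),(428,435))],'bar',[c1(*a,170) for a in ((80,195),(355,125))])
print('pot',c2(285,243,130))
print('loop',[c2(*a,z) for a,z in(((205,266),60),((352,268),60),((278,258),78.5))])
print('die edge',[c2(*a,34) for a in((185,285),(378,285),(280,188),(280,382))])
print('mid tip', c1(354,456,170))
print(plan((450,300,300),2.769+.62))
E
```

```text
cap [477.  296.9] [array([486.9, 311.3]), array([491.6, 290.2]), array([467.6, 282.6]), array([462.2, 303.6])]
tips [array([425.7, 308.4]), array([429.5, 294.9]), array([433. , 277.8]), array([437.4, 264. ])] bar [array([510.5, 371.4]), array([531.2, 288. ])]
pot [550.9  31.9]
loop [array([554.4,  53. ]), array([553.5,   9.7]), array([554. ,  32.1])]
die edge [array([552.3,  58.7]), array([5.518e+02, 5.000e-01]), array([581.7,  29.7]), array([522.6,  30.4])]
mid tip [431.2 286.2]
(array([-309.9,  -81.5,  -76.4]), array([-0.002, -0.001, -0.79 ]))
```

Emit:
step_arm(targets=[1, -0.5, -0.13, -0.6, 0, 0, -0.4, 1, -1, -0.26, -0.76, 0, 0, -0.79, 1, -1, -0.26, -0.76, 0, 0, -0.79, 1, -1, -0.26, -0.76, 0, 0, -0.79, 1, -1, -0.26, -0.76, 0, 0, -0.79, 1, -1, -0.26, -0.76, 0, 0, -0.79])

```text
time: 0.85
tool_pos: [274.6, 428.3, 299.8]
tcp_rot: [-3.141, -0.001, -2.895]
contact_force: [0.5, 0.4, -0.2]
grip_width: 91.6
finger_force: 0.0
```

Run:
```python
from h import *
o=bot.get_obs();print(o['time'],o['tool_pos'],o['tcp_rot'],o['joint_positions'].round(2),plan((476,297,310),3.395))
```

```text
0.85 [274.63812773 428.30138508 299.81388348] [-3.14126986e+00 -5.57900838e-04 -2.89514764e+00] [ 0.85  0.26  1.43  0.    1.45 -0.97] (array([-163.2, -176.5,  -10.2]), array([-0.   , -0.001, -0.009]))
```

Emit:
step_arm(targets=[1, -0.4, -0.45, -0.1, 0, 0, 0, 1, -0.82, -0.88, -0.1, 0, 0, 0, 1, -0.82, -0.88, -0.1, 0, 0, 0, 1, -0.82, -0.88, -0.1, 0, 0, 0])

```text
time: 1.35
tool_pos: [375.4, 363.3, 309.8]
tcp_rot: [3.141, -0.001, -2.895]
contact_force: [-0.5, -1.0, -0.2]
grip_width: 91.7
finger_force: 0.0
```

Emit:
step_arm(targets=[1, -0.4, -0.45, 0, 0, 0, 0, 1, -0.81, -0.88, 0, 0, 0, 0, 1, -0.81, -0.88, 0, 0, 0, 0, 1, -0.81, -0.88, 0, 0, 0, 0, 1, -0.81, -0.88, 0, 0, 0, 0])

```text
time: 1.98
tool_pos: [474.6, 299.0, 310.4]
tcp_rot: [3.141, 0.0, -2.892]
contact_force: [0.1, 0.2, -0.6]
grip_width: 91.7
finger_force: 0.0
```

Run:
```python
from h import *
o=bot.get_obs();print(o['time'],o['tool_pos'],o['tcp_rot'],plan((476,297,310),3.395))
p,d=cap('top');q,e=cap('scene')
R=Ro.from_euler('xyz',o['tcp_rot'])
for n,im in(('top',p),('scene',q)):
    for s in(-46,46):
        X=o['tool_pos']+R.apply([0,s,25]);u=pix(n,X);print(n,s,u.round(1));cv2.circle(im,tuple(int(round(a)) for a in u),1,(0,0,255),-1)
a=cv2.resize(p[200:320,150:290],None,fx=4,fy=4,interpolation=cv2.INTER_CUBIC);b=cv2.resize(q[110:230,310:450],None,fx=4,fy=4,interpolation=cv2.INTER_CUBIC)
cv2.imwrite('pics/d.png',np.vstack([a,b])[:, :][:960]); 
cv2.imwrite('pics/d1.png',cv2.resize(np.hstack([a,b]),(800,343)))
```

```text
1.975 [474.61778004 299.01185631 310.43199224] [ 3.14112481e+00  1.37087802e-04 -2.89160662e+00] (array([-0.8, -2.3,  0.4]), array([ 0.001,  0.   , -0.004]))
top -46 [228.8 259. ]
top 46 [180.7 271.5]
scene -46 [368.5 173.7]
scene 46 [387.9 158.7]
```

View pics/d1.png

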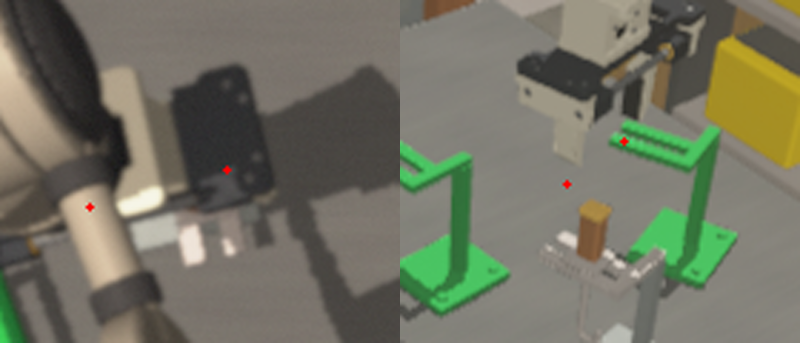

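The scene crop shows the finger's end at about (570,160), against a predicted (567,183). I'll check that with the depth image.

Run:
```python
from h import *
q=np.load('scene.npz');W=cloud('scene',q['d']);o=bot.get_obs();R=Ro.from_euler('xyz',o['tcp_rot'])
L=R.inv().apply((W.reshape(-1,3)-o['tool_pos'])).reshape(W.shape)
# columns through visible finger: display (570,100..165)-> px
for v in range(140,172,2):
    print(v,[L[v,u].round(0).tolist() for u in (365,368,371)])
S=W[170:200,365:392].reshape(-1,3);S=S[S[:,2]>222];print(len(S),S.mean(0),S.min(0),S.max(0))
```

```text
140 [[-12.0, -96.0, -106.0], [-18.0, -93.0, -107.0], [-25.0, -91.0, -109.0]]
142 [[-13.0, -97.0, -101.0], [-21.0, -97.0, -105.0], [-28.0, -95.0, -107.0]]
144 [[-10.0, -92.0, -92.0], [-21.0, -96.0, -99.0], [-29.0, -94.0, -101.0]]
146 [[-7.0, -87.0, -83.0], [-18.0, -90.0, -89.0], [-28.0, -93.0, -95.0]]
148 [[-8.0, -87.0, -78.0], [-17.0, -87.0, -82.0], [-25.0, -87.0, -85.0]]
150 [[-8.0, -86.0, -71.0], [-16.0, -85.0, -75.0], [-26.0, -87.0, -80.0]]
152 [[-7.0, -84.0, -64.0], [-19.0, -88.0, -72.0], [-26.0, -87.0, -74.0]]
154 [[3.0, -66.0, -45.0], [-7.0, -68.0, -51.0], [-27.0, -86.0, -68.0]]
156 [[3.0, -67.0, -40.0], [-6.0, -66.0, -43.0], [-13.0, -64.0, -46.0]]
158 [[5.0, -63.0, -31.0], [-6.0, -66.0, -37.0], [-12.0, -61.0, -37.0]]
160 [[4.0, -63.0, -25.0], [-5.0, -63.0, -29.0], [-15.0, -65.0, -35.0]]
162 [[3.0, -64.0, -20.0], [-5.0, -63.0, -23.0], [-14.0, -62.0, -26.0]]
164 [[5.0, -59.0, -10.0], [-7.0, -65.0, -19.0], [-14.0, -62.0, -21.0]]
166 [[249.0, 322.0, 310.0], [-1.0, -53.0, -4.0], [-14.0, -59.0, -13.0]]
168 [[243.0, 314.0, 312.0], [237.0, 325.0, 315.0], [225.0, 327.0, 310.0]]
170 [[236.0, 303.0, 311.0], [229.0, 314.0, 314.0], [220.0, 320.0, 313.0]]
73 [485.00747661 295.70865517 231.61360088] [469.05586961 283.47914739 222.44962497] [497.37275477 309.64720202 237.75728407]
```

Emit:
step_arm(targets=[1, -0.017, -0.03, 0.3, 0, 0, -0.004, 1, -0.017, -0.03, 0.6, 0, 0, -0.004, 1, -0.017, -0.03, 0.6, 0, 0, -0.004, 1, -0.017, -0.03, 0.6, 0, 0, -0.004])

```text
time: 2.58
tool_pos: [478.7, 295.7, 251.6]
tcp_rot: [3.141, 0.002, -2.89]
contact_force: [-0.2, -0.1, 1.1]
grip_width: 91.9
finger_force: 0.0
```

Run:
```python
from h import *
o=bot.get_obs();print(o['time'],o['tool_pos'],o['tcp_rot'],o['contact_force'])
q,e=cap('scene')
b=cv2.resize(q[130:230,340:420],None,fx=6,fy=6,interpolation=cv2.INTER_CUBIC)
cv2.imwrite('pics/e1.png',b)
```

```text
2.575 [478.65713961 295.7315299  251.55178761] [ 3.14117789e+00  1.96188107e-03 -2.89016821e+00] [-0.23143538 -0.11586754  1.09254466]
```

View pics/e1.png

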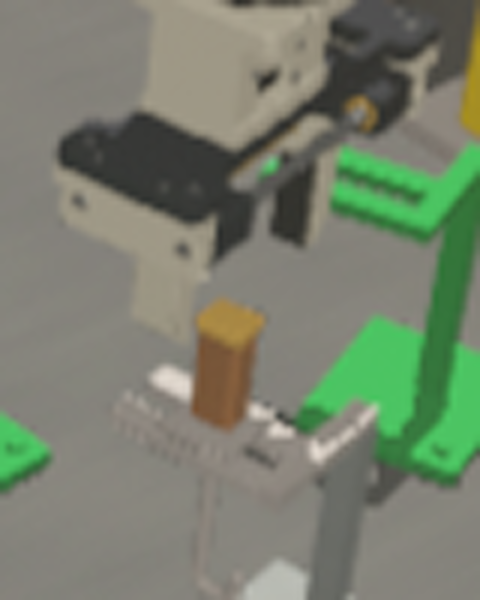

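The crop shows the near finger's tip at about (162,330) and the cap at (230,318), with the open gripper above the handle.

Run:
```python
from h import *
for z in (226,236,246,256): print(z,pix('scene',(494.7,233,z)).round(1))
print('cap',pix('scene',(477,296.5,236)), 'seen',340+230/6,130+318/6)
```

```text
226 [362.6 196. ]
236 [362.9 193. ]
246 [363.2 190.1]
256 [363.4 187.1]
cap [376.46277339 181.57116159] seen 378.3333333333333 183.0
```

Emit:
step_arm(targets=[1, 0, 0, 0.2, 0, 0, 0, 1, 0, 0, 0.4, 0, 0, 0, 1, 0, 0, 0.4, 0, 0, 0, 1, 0, 0, 0.4, 0, 0, 0])

```text
time: 3.12
tool_pos: [479.1, 295.5, 211.7]
tcp_rot: [3.141, 0.002, -2.891]
contact_force: [-0.4, -0.3, 0.4]
grip_width: 91.8
finger_force: 0.0
```

Run:
```python
from h import *
o=bot.get_obs();print(o['time'],o['tool_pos'],o['tcp_rot'],o['contact_force'])
q,e=cap('scene')
b=cv2.resize(q[130:230,340:420],None,fx=6,fy=6,interpolation=cv2.INTER_CUBIC)
cv2.imwrite('pics/e2.png',b)
W=cloud('scene',e);R=Ro.from_euler('xyz',o['tcp_rot']);L=R.inv().apply((W.reshape(-1,3)-o['tool_pos']))
m=(abs(L[:,0])<22)&(L[:,1]<-52)&(L[:,1]>-72)&(L[:,2]<45)&(L[:,2]>-60);S=L[m];print(len(S),S.min(0),S.max(0),S.mean(0)); print(np.sort(S[:,2])[-12:])
```

```text
3.125 [479.08465951 295.53657521 211.67716603] [ 3.14111896e+00  2.45466367e-03 -2.89069396e+00] [-0.44048863 -0.26602305  0.35159627]
94 [-16.58867318 -68.90279739 -47.61042128] [  8.62656302 -52.00180996  -6.01410963] [ -5.94189301 -62.49504525 -28.5913816 ]
[-16.32965482 -15.54420204 -15.15826774 -14.94779307 -14.84106204
 -14.31943932 -13.10874841 -13.01009066 -12.38739614 -10.02496861
  -7.95214945  -6.01410963]
```

View pics/e2.png

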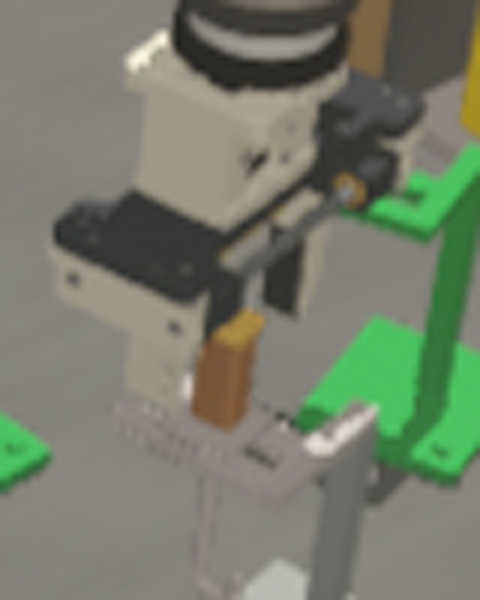

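The near finger's tip is now about level with the middle of the handle (150,395), beside the near prong. I'll close the gripper.

Emit:
step_arm(targets=[0.5, 0, 0, 0, 0, 0, 0, 0, 0, 0, 0, 0, 0, 0, 0, 0, 0, 0, 0, 0, 0, 0, 0, 0, 0, 0, 0, 0, 0, 0, 0, 0, 0, 0, 0, 0, 0, 0, 0, 0, 0, 0, 0, 0, 0, 0, 0, 0, 0])

```text
time: 4.05
tool_pos: [478.4, 295.2, 210.1]
tcp_rot: [3.141, 0.0, -2.891]
contact_force: [-0.4, 0.8, 0.2]
grip_width: 26.2
finger_force: 0.5
```

Run:
```python
from h import *
o=bot.get_obs();print({k:np.round(v,2) for k,v in o.items() if k in('time','tool_pos','tcp_rot','contact_force','moment','grip_width','finger_force')})
q,e=cap('scene')
b=cv2.resize(q[130:230,340:420],None,fx=6,fy=6,interpolation=cv2.INTER_CUBIC)
cv2.imwrite('pics/e3.png',b)
```

```text
{'time': np.float64(4.05), 'tool_pos': array([478.43, 295.23, 210.15]), 'tcp_rot': array([ 3.14,  0.  , -2.89]), 'contact_force': array([-0.44,  0.8 ,  0.21]), 'moment': array([ 0.22,  0.05, -0.03]), 'finger_force': np.float64(0.49), 'grip_width': np.float64(26.16)}
```

View pics/e3.png

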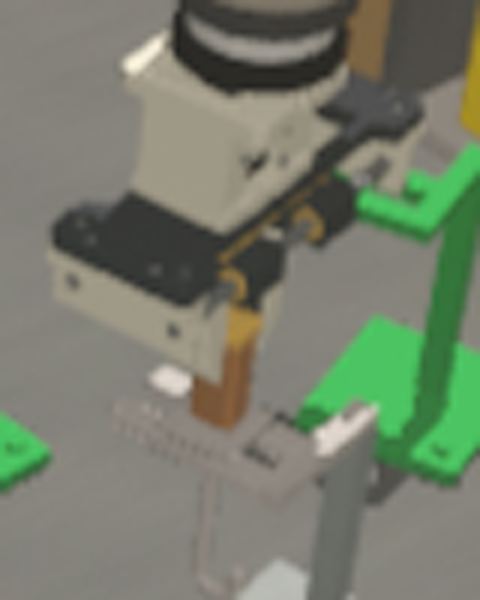

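The finger's tip is at about (200,380), with the lower handle still visible below it. The fingers are still closing.

Emit:
step_arm(targets=[0, 0, 0, 0, 0, 0, 0, 0, 0, 0, 0, 0, 0, 0, 0, 0, 0, 0, 0, 0, 0, 0, 0, 0, 0, 0, 0, 0, 0, 0, 0, 0, 0, 0, 0])

```text
time: 4.72
tool_pos: [478.5, 295.2, 210.2]
tcp_rot: [3.141, 0.0, -2.891]
contact_force: [-0.2, 1.5, 0.3]
grip_width: 21.5
finger_force: 29.9
```

Run:
```python
from h import *
o=bot.get_obs();print({k:np.round(v,2) for k,v in o.items() if k in('time','tool_pos','tcp_rot','contact_force','moment','grip_width','finger_force')})
```

```text
{'time': np.float64(4.72), 'tool_pos': array([478.46, 295.22, 210.19]), 'tcp_rot': array([ 3.14,  0.  , -2.89]), 'contact_force': array([-0.23,  1.48,  0.33]), 'moment': array([0.14, 0.05, 0.  ]), 'finger_force': np.float64(29.92), 'grip_width': np.float64(21.49)}
```

The grip width of 21.5 mm is more than the 18 mm handle, so the pads are probably on the cap. I'll reopen, go 15 mm lower and regrip.

Emit:
step_arm(targets=[0.6, 0, 0, 0, 0, 0, 0, 0.6, 0, 0, 0, 0, 0, 0, 0.6, 0, 0, 0, 0, 0, 0, 0.6, 0, 0, 0, 0, 0, 0, 0.6, 0, 0, 0.03, 0, 0, 0, 0.6, 0, 0, 0.06, 0, 0, 0, 0.6, 0, 0, 0.09, 0, 0, 0, 0.6, 0, 0, 0.12, 0, 0, 0, 0.6, 0, 0, 0.14, 0, 0, 0, 0.6, 0, 0, 0.14, 0, 0, 0])

```text
time: 5.98
tool_pos: [478.4, 295.1, 196.0]
tcp_rot: [3.142, -0.0, -2.891]
contact_force: [-0.2, 0.4, -0.1]
grip_width: 55.2
finger_force: 0.0
```

Emit:
step_arm(targets=[0, 0, 0, 0, 0, 0, 0, 0, 0, 0, 0, 0, 0, 0, 0, 0, 0, 0, 0, 0, 0, 0, 0, 0, 0, 0, 0, 0, 0, 0, 0, 0, 0, 0, 0, 0, 0, 0, 0, 0, 0, 0, 0, 0, 0, 0, 0, 0, 0, 0, 0, 0, 0, 0, 0, 0])

```text
time: 6.98
tool_pos: [478.5, 295.2, 196.2]
tcp_rot: [3.141, 0.0, -2.891]
contact_force: [-0.1, 0.3, 1.0]
grip_width: 21.7
finger_force: 30.0
```

Run:
```python
from h import *
o=bot.get_obs();print({k:np.round(v,2) for k,v in o.items() if k in('time','tool_pos','tcp_rot','contact_force','moment','grip_width','finger_force')})
q,e=cap('scene'); W=cloud('scene',e)
R=Ro.from_euler('xyz',o['tcp_rot']);L=R.inv().apply((W.reshape(-1,3)-o['tool_pos'])).reshape(W.shape)
# column scan down through finger / handle
for u in (374,377,380):
    print(u,[(v,*L[v,u].round().astype(int).tolist()) for v in range(180,206,2)])
```

```text
{'time': np.float64(6.98), 'tool_pos': array([478.45, 295.25, 196.23]), 'tcp_rot': array([ 3.14,  0.  , -2.89]), 'contact_force': array([-0.15,  0.26,  0.95]), 'moment': array([ 0.21,  0.1 , -0.05]), 'finger_force': np.float64(29.96), 'grip_width': np.float64(21.66)}
374 [(180, -37, -75, -107), (182, -39, -78, -104), (184, -31, -63, -85), (186, -34, -68, -83), (188, -11, -27, -40), (190, -13, -30, -36), (192, -13, -28, -28), (194, -14, -29, -22), (196, -15, -30, -16), (198, -3, -7, 11), (200, -3, -6, 19), (202, -5, -9, 23), (204, -11, -17, 22)]
377 [(180, -25, -41, -82), (182, -32, -51, -85), (184, -34, -53, -80), (186, -12, -16, -41), (188, -13, -15, -34), (190, -13, -13, -26), (192, -16, -17, -23), (194, -12, -9, -9), (196, -15, -12, -5), (198, -14, -10, 4), (200, -13, -7, 13), (202, -14, -8, 19), (204, -20, -16, 18)]
380 [(180, -33, -39, -84), (182, -37, -45, -84), (184, -36, -41, -74), (186, -16, -6, -37), (188, -16, -4, -29), (190, -17, -4, -23), (192, -17, -3, -16), (194, -17, -2, -7), (196, -16, 2, 3), (198, -16, 3, 10), (200, -16, 4, 18), (202, -20, 0, 21), (204, -24, -6, 22)]
```

Depth puts the whole gripper about 38 mm higher than stated: fingertips and body are both shifted, while the collar and handle read correctly. So the pads are on the cap. I'll lower 24 mm in small steps and watch the force.

Emit:
step_arm(targets=[0.6, 0, 0, 0, 0, 0, 0, 0.6, 0, 0, 0, 0, 0, 0, 0.6, 0, 0, 0, 0, 0, 0, 0.6, 0, 0, 0, 0, 0, 0, 0.6, 0, 0, 0.02, 0, 0, 0, 0.6, 0, 0, 0.04, 0, 0, 0, 0.6, 0, 0, 0.06, 0, 0, 0, 0.6, 0, 0, 0.06, 0, 0, 0])

```text
time: 8.02
tool_pos: [478.3, 295.1, 189.9]
tcp_rot: [-3.142, -0.0, -2.891]
contact_force: [-0.6, 0.0, 0.6]
grip_width: 55.2
finger_force: 0.0
```

Emit:
step_arm(targets=[0.6, 0, 0, 0.02, 0, 0, 0, 0.6, 0, 0, 0.04, 0, 0, 0, 0.6, 0, 0, 0.06, 0, 0, 0, 0.6, 0, 0, 0.06, 0, 0, 0])

```text
time: 8.52
tool_pos: [478.3, 295.1, 183.9]
tcp_rot: [-3.142, -0.0, -2.891]
contact_force: [-0.4, -0.1, -0.0]
grip_width: 54.9
finger_force: 0.0
```

Run:
```python
from h import *
o=bot.get_obs();print({k:np.round(v,2) for k,v in o.items() if k in('time','tool_pos','tcp_rot','contact_force','moment','grip_width','finger_force')})
q,e=cap('scene'); W=cloud('scene',e)
R=Ro.from_euler('xyz',o['tcp_rot']);L=R.inv().apply((W.reshape(-1,3)-o['tool_pos'])).reshape(W.shape)
for u in (369,372,380):
    print(u,[(v,*L[v,u].round().astype(int).tolist()) for v in range(180,212,2)])
```

```text
{'time': np.float64(8.52), 'tool_pos': array([478.32, 295.12, 183.92]), 'tcp_rot': array([-3.14, -0.  , -2.89]), 'contact_force': array([-0.37, -0.09, -0.05]), 'moment': array([ 0.01,  0.03, -0.03]), 'finger_force': np.float64(0.0), 'grip_width': np.float64(54.94)}
369 [(180, -20, -72, -109), (182, -25, -79, -109), (184, -30, -86, -109), (186, -34, -91, -108), (188, -37, -96, -106), (190, -36, -93, -97), (192, -38, -95, -94), (194, -34, -86, -79), (196, -35, -88, -74), (198, -36, -89, -69), (200, -11, -46, -22), (202, -10, -44, -14), (204, 3, -20, 16), (206, 2, -21, 22), (208, 99, 139, 186), (210, 96, 136, 190)]
372 [(180, -25, -66, -109), (182, -30, -72, -108), (184, -36, -81, -109), (186, -41, -89, -110), (188, -39, -84, -100), (190, -40, -84, -94), (192, -40, -83, -87), (194, -39, -80, -78), (196, -41, -83, -75), (198, -14, -37, -26), (200, -15, -36, -18), (202, -14, -35, -10), (204, -5, -18, 13), (206, -7, -20, 18), (208, -6, -17, 28), (210, 86, 138, 186)]
380 [(180, -29, -32, -92), (182, -33, -37, -89), (184, -38, -45, -90), (186, -40, -47, -85), (188, -40, -46, -79), (190, -17, -4, -35), (192, -17, -2, -27), (194, -18, -3, -21), (196, -15, 3, -9), (198, -17, 2, -3), (200, -17, 3, 5), (202, -19, 1, 10), (204, -26, -9, 7), (206, -26, -8, 15), (208, -30, -14, 16), (210, -35, -21, 17)]
```

No contact at a height where the stated geometry would already have hit the cap, so the offset is real. I'll go down 8 mm more and close.

Emit:
step_arm(targets=[0.6, 0, 0, 0.02, 0, 0, 0, 0.6, 0, 0, 0.04, 0, 0, 0, 0.6, 0, 0, 0.06, 0, 0, 0, 0.6, 0, 0, 0.08, 0, 0, 0, 0.6, 0, 0, 0.08, 0, 0, 0])

```text
time: 9.2
tool_pos: [478.3, 295.1, 175.9]
tcp_rot: [-3.142, -0.0, -2.891]
contact_force: [-0.2, -0.3, 0.3]
grip_width: 54.9
finger_force: 0.0
```

Emit:
step_arm(targets=[0, 0, 0, 0, 0, 0, 0, 0, 0, 0, 0, 0, 0, 0, 0, 0, 0, 0, 0, 0, 0, 0, 0, 0, 0, 0, 0, 0, 0, 0, 0, 0, 0, 0, 0, 0, 0, 0, 0, 0, 0, 0, 0, 0, 0, 0, 0, 0, 0, 0, 0, 0, 0, 0, 0, 0])

```text
time: 10.2
tool_pos: [478.4, 295.3, 176.2]
tcp_rot: [3.141, 0.0, -2.891]
contact_force: [-0.5, 1.7, 0.9]
grip_width: 17.7
finger_force: 30.0
```

Run:
```python
from h import *
o=bot.get_obs();print({k:np.round(v,2) for k,v in o.items() if k in('time','tool_pos','tcp_rot','contact_force','moment','grip_width','finger_force')})
q,e=cap('scene'); W=cloud('scene',e)
R=Ro.from_euler('xyz',o['tcp_rot']);L=R.inv().apply((W.reshape(-1,3)-o['tool_pos'])).reshape(W.shape)
for u in (374,):
    print(u,[(v,*L[v,u].round().astype(int).tolist()) for v in range(190,212,2)])
```

```text
{'time': np.float64(10.2), 'tool_pos': array([478.44, 295.28, 176.19]), 'tcp_rot': array([ 3.14,  0.  , -2.89]), 'contact_force': array([-0.5 ,  1.65,  0.92]), 'moment': array([0.3 , 0.11, 0.04]), 'finger_force': np.float64(30.0), 'grip_width': np.float64(17.72)}
374 [(190, -33, -62, -85), (192, -34, -64, -80), (194, -15, -30, -43), (196, -13, -26, -33), (198, -16, -30, -30), (200, -13, -23, -17), (202, -10, -17, -5), (204, -11, -18, 2), (206, -13, -20, 7), (208, -17, -25, 8), (210, -5, -4, 36)]
```

The grip is 17.7 mm at 30 N, so it's on the handle. The hung pose is TCP (478.4, 295.3, 176.2). I'll lift 12 mm and draw out along tool +x.

Emit:
step_arm(targets=[0, 0, 0, -0.03, 0, 0, 0, 0, 0, 0, -0.07, 0, 0, 0, 0, 0, 0, -0.1, 0, 0, 0, 0, 0, 0, -0.12, 0, 0, 0, 0, 0, 0, -0.12, 0, 0, 0])

```text
time: 10.88
tool_pos: [478.5, 295.2, 188.3]
tcp_rot: [3.142, 0.0, -2.891]
contact_force: [0.1, -1.0, -2.9]
grip_width: 17.8
finger_force: 30.0
```

Emit:
step_arm(targets=[0, 0.08, 0, 0, 0, 0, 0, 0, 0.18, 0, 0, 0, 0, 0, 0, 0.3, 0, 0, 0, 0, 0, 0, 0.45, 0, 0, 0, 0, 0, 0, 0.6, 0, 0, 0, 0, 0, 0, 0.75, 0, 0, 0, 0, 0, 0, 0.85, 0, 0, 0, 0, 0, 0, 0.9, 0, 0, 0, 0, 0, 0, 0.9, 0, 0, 0, 0, 0])

```text
time: 12.0
tool_pos: [391.2, 272.9, 188.3]
tcp_rot: [3.141, 0.0, -2.891]
contact_force: [0.1, -0.1, -1.9]
grip_width: 17.8
finger_force: 30.0
```

Run:
```python
from h import *
o=bot.get_obs();print({k:np.round(v,3) for k,v in o.items() if k in('time','tool_pos','tcp_rot','contact_force','moment','grip_width','finger_force','joint_positions')})
print(plan((590,32,310),np.pi))
```

```text
{'time': np.float64(12.0), 'joint_positions': array([ 0.448,  0.289,  1.708,  0.   ,  1.144, -1.374]), 'tool_pos': array([391.206, 272.87 , 188.276]), 'tcp_rot': array([ 3.141,  0.   , -2.891]), 'contact_force': array([ 0.102, -0.068, -1.901]), 'moment': array([ 0.069,  0.01 , -0.001]), 'finger_force': np.float64(30.0), 'grip_width': np.float64(17.833)}
(array([-132.8, -282.7, -121.7]), array([0.   , 0.001, 0.32 ]))
```

The hook is free. I'll rise 100 mm, then carry it over the pot's +x side while turning the hook to face world -x.

Emit:
step_arm(targets=[0, 0, 0, -0.15, 0, 0, 0, 0, 0, 0, -0.4, 0, 0, 0, 0, 0, 0, -0.7, 0, 0, 0, 0, 0, 0, -0.92, 0, 0, 0, 0, 0, 0, -1, 0, 0, 0, 0, 0, 0, -1, 0, 0, 0])

```text
time: 12.75
tool_pos: [391.4, 272.9, 287.9]
tcp_rot: [3.141, 0.0, -2.891]
contact_force: [-0.3, -0.2, -2.1]
grip_width: 17.9
finger_force: 30.0
```

Emit:
step_arm(targets=[0, -0.08, -0.15, 0, 0, 0, 0.05, 0, -0.2, -0.4, 0, 0, 0, 0.15, 0, -0.34, -0.7, 0, 0, 0, 0.25, 0, -0.46, -0.95, 0, 0, 0, 0.32, 0, -0.48, -1, 0, 0, 0, 0.32, 0, -0.48, -1, 0, 0, 0, 0.32])

```text
time: 13.5
tool_pos: [462.5, 187.4, 287.4]
tcp_rot: [-3.142, -0.001, 3.14]
contact_force: [-0.2, 0.4, -3.3]
grip_width: 18.0
finger_force: 30.0
```

Run:
```python
from h import *
o=bot.get_obs();print({k:np.round(v,3) for k,v in o.items() if k in('time','tool_pos','tcp_rot','grip_width')})
print(plan((592,32,288),np.pi))
```

```text
{'time': np.float64(13.5), 'tool_pos': array([462.482, 187.426, 287.445]), 'tcp_rot': array([-3.142e+00, -1.000e-03,  3.140e+00]), 'grip_width': np.float64(17.975)}
(array([-129.7, -155.2,   -0.7]), array([-0.   , -0.002, -0.002]))
```

Emit:
step_arm(targets=[0, -0.1, -0.12, 0, 0, 0, 0, 0, -0.28, -0.34, 0, 0, 0, 0, 0, -0.48, -0.58, 0, 0, 0, 0, 0, -0.62, -0.74, 0, 0, 0, 0, 0, -0.65, -0.78, 0, 0, 0, 0])

```text
time: 14.12
tool_pos: [528.1, 109.0, 287.8]
tcp_rot: [3.141, -0.0, 3.14]
contact_force: [-0.0, 0.3, -1.2]
grip_width: 18.3
finger_force: 30.0
```

Emit:
step_arm(targets=[0, -0.1, -0.12, 0, 0, 0, 0, 0, -0.28, -0.34, 0, 0, 0, 0, 0, -0.48, -0.58, 0, 0, 0, 0, 0, -0.62, -0.74, 0, 0, 0, 0, 0, -0.65, -0.77, 0, 0, 0, 0, 0, -0.65, -0.77, 0, 0, 0, 0])

```text
time: 14.88
tool_pos: [592.2, 33.2, 288.0]
tcp_rot: [3.141, -0.0, 3.141]
contact_force: [-0.3, -0.0, -0.9]
grip_width: 18.0
finger_force: 30.0
```

Run:
```python
from h import *
o=bot.get_obs();print({k:np.round(v,3) for k,v in o.items() if k in('time','tool_pos','tcp_rot','grip_width')})
print(plan((592,32,288),np.pi))
p,d=cap('top');q,e=cap('scene')
a=cv2.resize(p[180:290,290:400],None,fx=3.6,fy=5,interpolation=cv2.INTER_CUBIC)
b=cv2.resize(q[190:340,250:370],None,fx=3.33,fy=3.667,interpolation=cv2.INTER_CUBIC)
a=cv2.resize(a,(400,550));b=cv2.resize(b,(400,550))
cv2.imwrite('pics/f1.png',np.hstack([a,b]))
W=cloud('scene',e)
S=W[190:340,250:370].reshape(-1,3);s=S[(S[:,2]>122)&(S[:,2]<138)&(abs(S[:,0]-555)<75)&(abs(S[:,1]-32)<75)]
A=np.c_[2*s[:,:2],np.ones(len(s))];x=np.linalg.lstsq(A,(s[:,:2]**2).sum(1),rcond=None)[0];print('pot scene',x[:2],np.sqrt(x[2]+x[:2]@x[:2]))
m=(S[:,2]>180)&(S[:,2]<272)&(abs(S[:,0]-590)<30)&(abs(S[:,1]-32)<12);print('shaft/J pts',m.sum());T=S[m];
for z in range(180,272,8):
    k=T[abs(T[:,2]-z)<4]
    if len(k):print(z,len(k),k.min(0).round(1)[:2],k.max(0).round(1)[:2],np.median(k,0).round(1)[:2])
```

```text
{'time': np.float64(14.875), 'tool_pos': array([592.212,  33.233, 287.999]), 'tcp_rot': array([ 3.141, -0.   ,  3.141]), 'grip_width': np.float64(18.035)}
(array([ 0.2, -1.2, -0. ]), array([ 0.001, -0.001, -0.   ]))
pot scene [558.33246339  31.47763766] 55.77713568608248
shaft/J pts 100
180 9 [597.6  27.3] [617.1  35.5] [608.5  30.3]
188 17 [596.1  28.7] [617.2  36.9] [602.7  30.6]
196 11 [595.5  28.1] [619.5  33.4] [600.7  31.7]
204 9 [595.8  28.5] [599.6  34.3] [598.5  31.3]
212 6 [597.3  28.1] [599.5  34.6] [598.3  31.2]
220 6 [595.4  28.6] [599.7  33.8] [598.1  31.2]
228 10 [595.5  28.9] [601.7  35.9] [598.5  31. ]
236 9 [594.2  29.1] [602.2  36.3] [598.5  30.7]
244 9 [594.2  29.9] [602.2  36.2] [598.5  32.3]
252 9 [594.3  28.8] [600.1  36.1] [598.4  31.8]
260 5 [597.2  29.8] [600.3  35.8] [598.9  31.8]
```

View pics/f1.png

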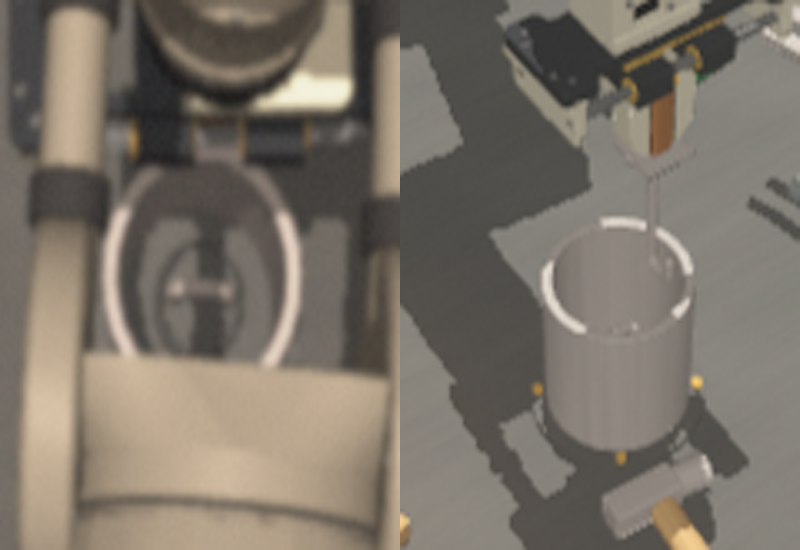

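f1 shows the J tip to the right of the shaft (668,262), and depth puts it at x 597–619. So the J points to world +x, opposite to what I assumed, and I'll enter from the loop's -x side. The loop's top is just visible over the pot's rim in the scene view at about (625,330).

Run:
```python
from h import *
q=np.load('scene.npz');W=cloud('scene',q['d']);S=W[272:288,300:335]
g=q['p'][272:288,300:335].mean(-1)
m=(np.hypot(S[...,0]-558,S[...,1]-31)<42)&(S[...,2]>40)&(S[...,2]<105)
for v,u in zip(*np.where(m)):
    print(v+272,u+300,S[v,u].round().astype(int).tolist(),int(g[v,u]))
```

```text
279 316 [560, 33, 78] 135
279 317 [560, 36, 77] 138
279 318 [563, 38, 78] 137
279 319 [563, 41, 76] 143
279 320 [562, 45, 72] 168
279 321 [561, 49, 68] 149
280 314 [559, 27, 77] 142
280 315 [561, 29, 78] 139
280 316 [561, 32, 76] 135
280 317 [562, 35, 75] 131
280 318 [564, 37, 75] 124
280 319 [563, 41, 72] 130
280 320 [562, 45, 69] 139
280 321 [562, 48, 67] 136
280 322 [561, 52, 62] 132
281 314 [561, 26, 77] 136
```

Loop and shaft in the same scene frame put the loop at TCP x ≈ 555, y ≈ 32.5. I'll cross to x = 517 and descend to TCP z 148.

Emit:
step_arm(targets=[0, 0.08, 0, 0, 0, 0, 0, 0, 0.25, 0, 0, 0, 0, 0, 0, 0.5, 0, 0, 0, 0, 0, 0, 0.68, 0, 0, 0, 0, 0, 0, 0.75, -0.007, 0, 0, 0, 0, 0, 0.75, -0.007, 0, 0, 0, 0, 0, 0.75, -0.007, 0.1, 0, 0, 0, 0, 0.75, -0.007, 0.3, 0, 0, 0, 0, 0.75, -0.007, 0.5, 0, 0, 0, 0, 0.75, -0.007, 0.65, 0, 0, 0, 0, 0.75, -0.007, 0.7, 0, 0, 0, 0, 0.75, -0.007, 0.7, 0, 0, 0])

```text
time: 16.48
tool_pos: [517.6, 32.1, 218.0]
tcp_rot: [3.142, -0.0, 3.141]
contact_force: [0.0, 0.4, -1.9]
grip_width: 17.9
finger_force: 30.0
```

Run:
```python
from h import *
o=bot.get_obs();print({k:np.round(v,3) for k,v in o.items() if k in('time','tool_pos','tcp_rot','grip_width','contact_force')})
print(plan((517,32.5,148),np.pi))
p,d=cap('top');q,e=cap('scene');W=cloud('scene',e)
S=W[190:300,250:370].reshape(-1,3)
m=(S[:,2]>135)&(S[:,2]<205)&(abs(S[:,0]-525)<32)&(abs(S[:,1]-32)<14);T=S[m]
for z in range(138,205,8):
    k=T[abs(T[:,2]-z)<4]
    if len(k):print(z,len(k),k.min(0).round(1)[:2],k.max(0).round(1)[:2],np.median(k,0).round(1)[:2])
```

```text
{'time': np.float64(16.475), 'tool_pos': array([517.641,  32.116, 217.996]), 'tcp_rot': array([ 3.142, -0.   ,  3.141]), 'contact_force': array([ 0.026,  0.421, -1.869]), 'grip_width': np.float64(17.861)}
(array([ 0.6,  0.4, 70. ]), array([ 0.   , -0.   , -0.001]))
138 5 [520.7  28.1] [526.4  35.1] [525.3  30.7]
146 11 [519.4  27.6] [527.2  35.9] [525.1  30.2]
154 6 [522.6  27.2] [527.4  35.4] [525.1  29.6]
162 6 [520.1  27.9] [525.5  34.6] [524.7  29. ]
170 8 [519.9  26.3] [528.7  31.4] [524.   29.3]
178 6 [522.   27.9] [527.4  31.9] [525.5  30. ]
186 8 [522.6  26.6] [526.4  32.4] [524.2  30.4]
```

Emit:
step_arm(targets=[0, 0.01, 0, 0.1, 0, 0, 0, 0, 0.01, 0, 0.25, 0, 0, 0, 0, 0.01, 0, 0.4, 0, 0, 0, 0, 0.01, 0, 0.5, 0, 0, 0, 0, 0.01, 0, 0.58, 0, 0, 0, 0, 0.01, 0, 0.64, 0, 0, 0, 0, 0.01, 0, 0.68, 0, 0, 0, 0, 0.01, 0, 0.7, 0, 0, 0, 0, 0.01, 0, 0.7, 0, 0, 0])

```text
time: 17.7
tool_pos: [516.5, 32.1, 148.2]
tcp_rot: [3.142, 0.0, 3.141]
contact_force: [-0.2, -0.3, -1.9]
grip_width: 18.0
finger_force: 30.0
```

Run:
```python
from h import *
o=bot.get_obs();print({k:np.round(v,3) for k,v in o.items() if k in('time','tool_pos','contact_force','moment')})
q,e=cap('scene');W=cloud('scene',e)
S=W[260:300,300:340];print('loop',np.nanmedian(W[279:281,315:319].reshape(-1,3),0))
```

```text
{'time': np.float64(17.7), 'tool_pos': array([516.541,  32.141, 148.203]), 'contact_force': array([-0.186, -0.344, -1.926]), 'moment': array([ 0.068, -0.028,  0.097])}
loop [560.76931162  35.23735487  75.24282854]
```

Emit:
step_arm(targets=[0, -0.03, 0, 0, 0, 0, 0, 0, -0.07, 0, 0, 0, 0, 0, 0, -0.11, 0, 0, 0, 0, 0, 0, -0.15, 0, 0, 0, 0, 0, 0, -0.19, 0, 0, 0, 0, 0, 0, -0.23, 0, 0, 0, 0, 0, 0, -0.26, 0, 0, 0, 0, 0, 0, -0.26, 0, 0, 0, 0, 0])

```text
time: 18.75
tool_pos: [542.7, 32.1, 148.1]
tcp_rot: [3.142, 0.0, 3.141]
contact_force: [-0.8, 0.1, -1.9]
grip_width: 17.8
finger_force: 30.0
```

Emit:
step_arm(targets=[0, 0, 0, -0.03, 0, 0, 0, 0, 0, 0, -0.06, 0, 0, 0, 0, 0, 0, -0.09, 0, 0, 0, 0, 0, 0, -0.12, 0, 0, 0, 0, 0, 0, -0.14, 0, 0, 0, 0, 0, 0, -0.14, 0, 0, 0])

```text
time: 19.5
tool_pos: [542.6, 32.1, 162.3]
tcp_rot: [3.142, 0.0, 3.141]
contact_force: [-0.4, -0.3, -2.1]
grip_width: 17.8
finger_force: 30.0
```

No weight yet with the tip above the loop's underside, so the tip is past the bar. Lifting on to take the weight.

Emit:
step_arm(targets=[0, 0, 0, -0.03, 0, 0, 0, 0, 0, 0, -0.06, 0, 0, 0, 0, 0, 0, -0.08, 0, 0, 0, 0, 0, 0, -0.1, 0, 0, 0, 0, 0, 0, -0.12, 0, 0, 0, 0, 0, 0, -0.15, 0, 0, 0, 0, 0, 0, -0.18, 0, 0, 0, 0, 0, 0, -0.18, 0, 0, 0, 0, 0, 0, -0.18, 0, 0, 0])

```text
time: 20.62
tool_pos: [542.4, 32.1, 179.9]
tcp_rot: [3.141, -0.0, 3.141]
contact_force: [-0.3, 0.6, -7.6]
grip_width: 17.6
finger_force: 30.0
```

Run:
```python
from h import *
o=bot.get_obs();print({k:np.round(v,3) for k,v in o.items() if k in('time','tool_pos','tcp_rot','contact_force','moment','grip_width')})
q,e=cap('scene');W=cloud('scene',e)
S=W[262:290,300:335]
m=(np.hypot(S[...,0]-558,S[...,1]-31)<42)&(S[...,2]>72)&(S[...,2]<110)
for v,u in list(zip(*np.where(m)))[::3]: print(v+262,u+300,S[v,u].round().astype(int).tolist(),end=' ')
```

```text
{'time': np.float64(20.625), 'tool_pos': array([542.351,  32.136, 179.922]), 'tcp_rot': array([ 3.141, -0.   ,  3.141]), 'contact_force': array([-0.288,  0.556, -7.636]), 'moment': array([0.049, 0.093, 0.015]), 'grip_width': np.float64(17.619)}
269 312 [547, 29, 109] 270 313 [549, 31, 106] 271 313 [551, 29, 105] 272 313 [550, 30, 100] 273 313 [548, 32, 92] 274 313 [551, 29, 93] 275 313 [550, 30, 88] 276 313 [550, 30, 83] 277 313 [550, 30, 80] 277 318 [561, 39, 83] 278 312 [549, 28, 76] 278 315 [559, 31, 83] 278 318 [570, 32, 92] 278 321 [562, 48, 75] 279 315 [561, 29, 82] 279 318 [572, 31, 91] 280 312 [557, 22, 79] 280 315 [562, 28, 80] 280 318 [572, 31, 87]
```

Die weight is about 5.6 N. The scene depth gives shaft 550, loop 561, tip 572, so the bar sits in the saddle. Lifting 150 mm gently.

Emit:
step_arm(targets=[0, 0, 0, -0.02, 0, 0, 0, 0, 0, 0, -0.06, 0, 0, 0, 0, 0, 0, -0.12, 0, 0, 0, 0, 0, 0, -0.2, 0, 0, 0, 0, 0, 0, -0.28, 0, 0, 0, 0, 0, 0, -0.36, 0, 0, 0, 0, 0, 0, -0.44, 0, 0, 0, 0, 0, 0, -0.52, 0, 0, 0, 0, 0, 0, -0.6, 0, 0, 0, 0, 0, 0, -0.66, 0, 0, 0, 0, 0, 0, -0.71, 0, 0, 0, 0, 0, 0, -0.74, 0, 0, 0, 0, 0, 0, -0.75, 0, 0, 0])

```text
time: 22.3
tool_pos: [542.5, 32.1, 255.2]
tcp_rot: [3.142, 0.0, 3.141]
contact_force: [0.6, -0.4, -6.8]
grip_width: 17.9
finger_force: 30.0
```

Emit:
step_arm(targets=[0, 0, 0, -0.02, 0, 0, 0, 0, 0, 0, -0.06, 0, 0, 0, 0, 0, 0, -0.12, 0, 0, 0, 0, 0, 0, -0.2, 0, 0, 0, 0, 0, 0, -0.28, 0, 0, 0, 0, 0, 0, -0.36, 0, 0, 0, 0, 0, 0, -0.44, 0, 0, 0, 0, 0, 0, -0.52, 0, 0, 0, 0, 0, 0, -0.6, 0, 0, 0, 0, 0, 0, -0.66, 0, 0, 0, 0, 0, 0, -0.71, 0, 0, 0, 0, 0, 0, -0.74, 0, 0, 0, 0, 0, 0, -0.75, 0, 0, 0])

```text
time: 23.92
tool_pos: [542.5, 32.1, 330.2]
tcp_rot: [3.141, 0.0, 3.141]
contact_force: [0.4, -0.1, -6.4]
grip_width: 18.1
finger_force: 30.0
```

Run:
```python
from h import *
o=bot.get_obs();print({k:np.round(v,3) for k,v in o.items() if k in('time','tool_pos','tcp_rot','contact_force','moment','grip_width')})
q,e=cap('scene');W=cloud('scene',e)
S=W[190:320,250:380].reshape(-1,3)
m=(np.hypot(S[:,0]-558,S[:,1]-31)<45)&(S[:,2]>135);T=S[m]
for z in range(140,280,8):
    k=T[abs(T[:,2]-z)<4]
    if len(k):print(z,len(k),k.min(0).round(1)[:2],k.max(0).round(1)[:2],np.median(k,0).round(1)[:2])
print(plan((506,-272,330),np.pi))
```

```text
{'time': np.float64(23.925), 'tool_pos': array([542.481,  32.136, 330.185]), 'tcp_rot': array([3.141, 0.   , 3.141]), 'contact_force': array([ 0.379, -0.074, -6.384]), 'moment': array([ 0.056,  0.125, -0.009]), 'grip_width': np.float64(18.146)}
164 33 [539.9   2.2] [590.   49.9] [582.5  18.3]
172 50 [543.7   2.1] [590.1  49.9] [581.4  14.1]
180 59 [543.3   2.2] [590.1  64. ] [582.5  15.8]
188 83 [534.5   2. ] [590.   61.6] [576.   18.5]
196 14 [558.3   7.2] [564.1  51.7] [561.1  13.5]
204 10 [558.6   8.3] [563.1  52.3] [559.8  14. ]
212 12 [556.5   8.3] [563.8  51.4] [560.5  12.3]
220 16 [557.2  10. ] [563.7  52.1] [560.7  29. ]
228 44 [549.5  13.2] [573.4  49.4] [560.7  28.4]
236 18 [548.2  26.9] [572.8  34.3] [560.2  29.6]
244 13 [547.5  26.6] [573.9  32.5] [550.6  30.1]
252 6 [546.3  27.9] [551.7  32.6] [550.2  29.7]
260 8 [549.2  26.6] [551.8  32.2] [550.6  30.2]
268 7 [547.6  27.2] [551.4  32.5] [549.7  29.1]
276 7 [547.9  27.9] [550.7  32.4] [549.8  30.9]
(array([ 3.630e+01, -3.041e+02,  2.000e-01]), array([ 0.   ,  0.   , -0.001]))
```

The die hangs upright with its underside clear of the rim. Carrying it about 300 mm along -y to the board, smoothly.

Emit:
step_arm(targets=[0, 0, -0.02, 0, 0, 0, 0, 0, 0.01, -0.06, 0, 0, 0, 0, 0, 0.01, -0.12, 0, 0, 0, 0, 0, 0.02, -0.2, 0, 0, 0, 0, 0, 0.03, -0.3, 0, 0, 0, 0, 0, 0.05, -0.4, 0, 0, 0, 0, 0, 0.06, -0.5, 0, 0, 0, 0, 0, 0.07, -0.6, 0, 0, 0, 0, 0, 0.08, -0.7, 0, 0, 0, 0, 0, 0.1, -0.8, 0, 0, 0, 0, 0, 0.11, -0.9, 0, 0, 0, 0, 0, 0.12, -1, 0, 0, 0, 0])

```text
time: 25.48
tool_pos: [530.3, -68.5, 330.1]
tcp_rot: [3.142, 0.0, 3.141]
contact_force: [-0.2, -0.1, -7.8]
grip_width: 18.2
finger_force: 30.0
```

Emit:
step_arm(targets=[0, 0.01, -0.1, 0, 0, 0, 0, 0, 0.02, -0.2, 0, 0, 0, 0, 0, 0.04, -0.3, 0, 0, 0, 0, 0, 0.05, -0.4, 0, 0, 0, 0, 0, 0.06, -0.5, 0, 0, 0, 0, 0, 0.07, -0.6, 0, 0, 0, 0, 0, 0.08, -0.7, 0, 0, 0, 0, 0, 0.1, -0.8, 0, 0, 0, 0, 0, 0.11, -0.9, 0, 0, 0, 0, 0, 0.12, -1, 0, 0, 0, 0])

```text
time: 26.72
tool_pos: [518.3, -168.5, 330.1]
tcp_rot: [3.141, 0.0, 3.141]
contact_force: [0.0, 0.1, -6.3]
grip_width: 18.1
finger_force: 30.0
```

Emit:
step_arm(targets=[0, 0.01, -0.1, 0, 0, 0, 0, 0, 0.02, -0.2, 0, 0, 0, 0, 0, 0.04, -0.3, 0, 0, 0, 0, 0, 0.05, -0.4, 0, 0, 0, 0, 0, 0.06, -0.5, 0, 0, 0, 0, 0, 0.07, -0.6, 0, 0, 0, 0, 0, 0.08, -0.69, 0, 0, 0, 0, 0, 0.09, -0.77, 0, 0, 0, 0, 0, 0.1, -0.84, 0, 0, 0, 0, 0, 0.11, -0.9, 0, 0, 0, 0, 0, 0.12, -0.94, 0, 0, 0, 0, 0, 0.12, -0.97, 0, 0, 0, 0, 0, 0.12, -0.99, 0, 0, 0, 0, 0, 0.12, -1, 0, 0, 0, 0, 0, 0.12, -1, 0, 0, 0, 0])

```text
time: 28.6
tool_pos: [506.4, -267.8, 330.1]
tcp_rot: [3.141, 0.0, 3.141]
contact_force: [0.8, -0.1, -7.2]
grip_width: 17.7
finger_force: 30.0
```

Run:
```python
from h import *
o=bot.get_obs();print({k:np.round(v,3) for k,v in o.items() if k in('time','tool_pos','tcp_rot','contact_force','moment','grip_width')})
q,e=cap('scene');W=cloud('scene',e).reshape(-1,3)
m=(np.hypot(W[:,0]-522,W[:,1]+268)<60)&(W[:,2]>130);T=W[m]
for z in range(140,250,12):
    k=T[abs(T[:,2]-z)<5]
    if len(k):print(z,len(k),k.min(0).round(1)[:2],k.max(0).round(1)[:2],np.median(k,0).round(1)[:2])
b=W[(np.hypot(W[:,0]-520,W[:,1]+270)<125)&(W[:,2]>13)&(W[:,2]<26)];print('board scene',cv2.minAreaRect(b[:,:2].astype(np.float32)))
```

```text
{'time': np.float64(28.6), 'tool_pos': array([ 506.358, -267.806,  330.09 ]), 'tcp_rot': array([3.141, 0.   , 3.141]), 'contact_force': array([ 0.824, -0.089, -7.173]), 'moment': array([ 0.05 ,  0.07 , -0.025]), 'grip_width': np.float64(17.669)}
164 46 [ 522.9 -298. ] [ 553.8 -244.3] [ 547.6 -278. ]
176 79 [ 523.7 -298.3] [ 553.2 -241.6] [ 548.7 -275.1]
188 124 [ 495.2 -298.2] [ 553.8 -239. ] [ 540.8 -274.2]
200 18 [ 520.9 -291.1] [ 528.6 -245.7] [ 525.2 -251.2]
212 19 [ 521.1 -291.6] [ 528.1 -246.1] [ 524.9 -285. ]
224 42 [ 511.3 -289.2] [ 534.7 -248.4] [ 524.8 -271. ]
236 40 [ 508.8 -280.1] [ 536.9 -255.8] [ 524.9 -269. ]
248 16 [ 509.2 -271.5] [ 536.5 -264.4] [ 513.2 -268.3]
board scene ((522.2243041992188, -273.6805114746094), (164.43556213378906, 161.02505493164062), 19.57607078552246)
```

The die is over the board's centre. Lowering to about 8 mm above it.

Emit:
step_arm(targets=[0, 0, 0, 0.02, 0, 0, 0, 0, 0, 0, 0.06, 0, 0, 0, 0, 0, 0, 0.12, 0, 0, 0, 0, 0, 0, 0.2, 0, 0, 0, 0, 0, 0, 0.3, 0, 0, 0, 0, 0, 0, 0.4, 0, 0, 0, 0, 0, 0, 0.5, 0, 0, 0, 0, 0, 0, 0.6, 0, 0, 0, 0, 0, 0, 0.7, 0, 0, 0, 0, 0, 0, 0.8, 0, 0, 0, 0, 0, 0, 0.87, 0, 0, 0, 0, 0, 0, 0.92, 0, 0, 0, 0, 0, 0, 0.96, 0, 0, 0, 0, 0, 0, 0.99, 0, 0, 0, 0, 0, 0, 1, 0, 0, 0])

```text
time: 30.52
tool_pos: [506.3, -267.9, 230.0]
tcp_rot: [3.142, 0.0, 3.141]
contact_force: [-0.8, -1.3, -6.7]
grip_width: 18.0
finger_force: 30.0
```

Emit:
step_arm(targets=[0, 0, 0, 0.03, 0, 0, 0, 0, 0, 0, 0.07, 0, 0, 0, 0, 0, 0, 0.12, 0, 0, 0, 0, 0, 0, 0.17, 0, 0, 0, 0, 0, 0, 0.22, 0, 0, 0, 0, 0, 0, 0.27, 0, 0, 0, 0, 0, 0, 0.31, 0, 0, 0, 0, 0, 0, 0.33, 0, 0, 0, 0, 0, 0, 0.35, 0, 0, 0, 0, 0, 0, 0.35, 0, 0, 0])

```text
time: 31.78
tool_pos: [506.3, -267.8, 195.0]
tcp_rot: [3.141, -0.0, 3.141]
contact_force: [-0.7, 0.1, -7.1]
grip_width: 18.2
finger_force: 30.0
```

Emit:
step_arm(targets=[0, 0, 0, 0.01, 0, 0, 0, 0, 0, 0, 0.02, 0, 0, 0, 0, 0, 0, 0.03, 0, 0, 0, 0, 0, 0, 0.04, 0, 0, 0, 0, 0, 0, 0.05, 0, 0, 0, 0, 0, 0, 0.06, 0, 0, 0, 0, 0, 0, 0.07, 0, 0, 0, 0, 0, 0, 0.08, 0, 0, 0, 0, 0, 0, 0.09, 0, 0, 0, 0, 0, 0, 0.1, 0, 0, 0, 0, 0, 0, 0.11, 0, 0, 0, 0, 0, 0, 0.12, 0, 0, 0, 0, 0, 0, 0.12, 0, 0, 0])

```text
time: 33.4
tool_pos: [506.3, -267.8, 183.0]
tcp_rot: [3.141, -0.0, 3.141]
contact_force: [0.3, 0.8, -2.0]
grip_width: 17.6
finger_force: 30.0
```

Run:
```python
from h import *
o=bot.get_obs();print({k:np.round(v,3) for k,v in o.items() if k in('time','tool_pos','tcp_rot','contact_force','moment','grip_width')})
q,e=cap('scene');W=cloud('scene',e).reshape(-1,3)
m=(np.hypot(W[:,0]-522,W[:,1]+268)<60)&(W[:,2]>24);T=W[m]
for z in range(30,120,6):
    k=T[abs(T[:,2]-z)<3]
    if len(k):print(z,len(k),k.min(0).round(1)[:2],k.max(0).round(1)[:2],np.median(k,0).round(1)[:2])
```

```text
{'time': np.float64(33.4), 'tool_pos': array([ 506.276, -267.834,  182.99 ]), 'tcp_rot': array([ 3.141, -0.   ,  3.141]), 'contact_force': array([ 0.349,  0.768, -2.01 ]), 'moment': array([0.018, 0.016, 0.038]), 'grip_width': np.float64(17.58)}
30 35 [ 523.  -296.9] [ 553.1 -242.1] [ 547.8 -277.3]
36 33 [ 530.1 -296.8] [ 553.7 -246.2] [ 548.1 -276.6]
42 67 [ 500.3 -297.3] [ 553.9 -238.7] [ 543.4 -266.6]
48 50 [ 509.2 -297.6] [ 553.5 -240.6] [ 537.5 -283.6]
54 9 [ 523.1 -289.8] [ 527.3 -244.2] [ 525.1 -249.7]
60 5 [ 522.6 -290.6] [ 528.  -247.6] [ 526.1 -287.7]
66 10 [ 523.6 -290.1] [ 528.1 -246.2] [ 526.  -285.8]
72 10 [ 523.3 -289.3] [ 527.2 -245.5] [ 525.2 -267.6]
78 19 [ 511.9 -287.6] [ 535.6 -245.5] [ 525.5 -270.5]
84 26 [ 513.3 -287.6] [ 536.1 -249.3] [ 525.2 -269.9]
90 37 [ 509.7 -282. ] [ 537.  -254.1] [ 524.8 -268.5]
96 9 [ 511.6 -271.2] [ 535.8 -266.4] [ 526.4 -268.2]
102 6 [ 508.8 -271.5] [ 515.1 -266. ] [ 513.1 -269.4]
108 3 [ 513.1 -269.6] [ 514.3 -265.3] [ 514.  -267.6]
114 6 [ 512.1 -272.4] [ 517.1 -265.4] [ 513.9 -268.8]
```

Weight is off the hook and the die stands flat. Lowering 21 mm to unhook, then backing out along world -x.

Emit:
step_arm(targets=[0, 0, 0, 0.03, 0, 0, 0, 0, 0, 0, 0.07, 0, 0, 0, 0, 0, 0, 0.11, 0, 0, 0, 0, 0, 0, 0.15, 0, 0, 0, 0, 0, 0, 0.18, 0, 0, 0, 0, 0, 0, 0.2, 0, 0, 0, 0, 0, 0, 0.21, 0, 0, 0, 0, 0, 0, 0.21, 0, 0, 0])

```text
time: 34.45
tool_pos: [506.3, -267.8, 162.1]
tcp_rot: [3.142, 0.0, 3.141]
contact_force: [0.2, 0.0, -1.5]
grip_width: 17.9
finger_force: 30.0
```

Emit:
step_arm(targets=[0, 0.03, 0, 0, 0, 0, 0, 0, 0.07, 0, 0, 0, 0, 0, 0, 0.11, 0, 0, 0, 0, 0, 0, 0.16, 0, 0, 0, 0, 0, 0, 0.22, 0, 0, 0, 0, 0, 0, 0.28, 0, 0, 0, 0, 0, 0, 0.35, 0, 0, 0, 0, 0, 0, 0.42, 0, 0, 0, 0, 0, 0, 0.48, 0, 0, 0, 0, 0, 0, 0.5, 0, 0, 0, 0, 0, 0, 0.5, 0, 0, 0, 0, 0])

```text
time: 35.83
tool_pos: [456.3, -267.9, 162.2]
tcp_rot: [-3.142, 0.0, 3.141]
contact_force: [0.6, -0.6, -2.4]
grip_width: 18.2
finger_force: 30.0
```

Run:
```python
from h import *
o=bot.get_obs();print({k:np.round(v,3) for k,v in o.items() if k in('time','tool_pos','tcp_rot','contact_force','moment','grip_width','joint_positions')})
q,e=cap('scene');W=cloud('scene',e).reshape(-1,3)
m=(np.hypot(W[:,0]-522,W[:,1]+268)<85)&(W[:,2]>24);T=W[m]
for z in range(42,120,8):
    k=T[abs(T[:,2]-z)<3]
    if len(k):print(z,len(k),k.min(0).round(1)[:2],k.max(0).round(1)[:2],np.median(k,0).round(1)[:2])
```

```text
{'time': np.float64(35.825), 'joint_positions': array([-0.676,  0.407,  1.607,  0.   ,  1.127, -2.246]), 'tool_pos': array([ 456.304, -267.892,  162.181]), 'tcp_rot': array([-3.142,  0.   ,  3.141]), 'contact_force': array([ 0.575, -0.625, -2.394]), 'moment': array([0.065, 0.051, 0.021]), 'grip_width': np.float64(18.171)}
42 79 [ 501.5 -297.5] [ 554.1 -238.6] [ 543.4 -275.3]
50 20 [ 473. -294.] [ 551.2 -242.8] [ 526.4 -278.3]
58 22 [ 464.5 -290.3] [ 528.1 -245.8] [ 483.2 -269.9]
66 17 [ 462.6 -290.4] [ 527.4 -246.2] [ 523.2 -271.2]
74 21 [ 461.9 -288.9] [ 527.7 -245.8] [ 521.9 -268.9]
82 25 [ 460.9 -287.4] [ 529.1 -248.7] [ 523.3 -271. ]
90 29 [ 460.6 -278.8] [ 527.3 -254.7] [ 523.8 -267.6]
98 5 [ 462.2 -271.2] [ 528.3 -263.4] [ 464.  -269.2]
106 8 [ 460.9 -272.1] [ 466.4 -264.6] [ 463.8 -268.4]
114 6 [ 458.5 -271.6] [ 464.9 -266. ] [ 463.3 -269.8]
```

The hook is clear and the die hasn't moved. Rising, then back towards the rack.

Emit:
step_arm(targets=[0, 0, 0, -0.1, 0, 0, 0, 0, 0, 0, -0.3, 0, 0, 0, 0, 0, 0, -0.55, 0, 0, 0, 0, 0, 0, -0.8, 0, 0, 0, 0, 0, 0, -1, 0, 0, 0])

```text
time: 36.5
tool_pos: [456.6, -267.9, 263.9]
tcp_rot: [-3.141, 0.001, 3.141]
contact_force: [0.1, -0.7, -2.0]
grip_width: 17.7
finger_force: 30.0
```

Emit:
step_arm(targets=[0, 0, 0.05, -0.14, 0, 0, 0, 0, 0.03, 0.25, -0.24, 0, 0, 0, 0, 0.06, 0.5, -0.28, 0, 0, 0, 0, 0.09, 0.75, -0.28, 0, 0, 0, 0, 0.12, 1, -0.28, 0, 0, 0])

```text
time: 37.12
tool_pos: [443.5, -165.2, 289.7]
tcp_rot: [3.141, -0.001, -3.141]
contact_force: [0.0, 0.1, -2.5]
grip_width: 18.1
finger_force: 30.0
```

Emit:
step_arm(targets=[0, 0.03, 0.25, 0, 0, 0, 0, 0, 0.06, 0.5, 0, 0, 0, 0, 0, 0.09, 0.75, 0, 0, 0, 0, 0, 0.12, 1, 0, 0, 0, 0])

```text
time: 37.62
tool_pos: [431.2, -65.3, 289.7]
tcp_rot: [3.141, -0.001, -3.141]
contact_force: [-0.0, -0.3, -2.3]
grip_width: 17.9
finger_force: 30.0
```

Emit:
step_arm(targets=[0, 0.03, 0.25, 0, 0, 0, 0, 0, 0.06, 0.5, 0, 0, 0, 0, 0, 0.09, 0.75, 0, 0, 0, 0, 0, 0.12, 1, 0, 0, 0, 0])

```text
time: 38.12
tool_pos: [418.9, 34.3, 289.8]
tcp_rot: [3.141, -0.001, -3.141]
contact_force: [0.6, -0.4, -2.3]
grip_width: 18.0
finger_force: 30.0
```

Emit:
step_arm(targets=[0, 0.03, 0.25, 0, 0, 0, 0, 0, 0.06, 0.5, 0, 0, 0, 0, 0, 0.09, 0.75, 0, 0, 0, 0, 0, 0.12, 1, 0, 0, 0, 0])

```text
time: 38.62
tool_pos: [406.7, 134.0, 289.8]
tcp_rot: [3.141, -0.001, -3.141]
contact_force: [-0.1, -1.1, -1.4]
grip_width: 17.9
finger_force: 30.0
```

Emit:
step_arm(targets=[0, 0.03, 0.25, 0, 0, 0, 0, 0, 0.06, 0.5, 0, 0, 0, 0, 0, 0.09, 0.75, 0, 0, 0, 0, 0, 0.12, 0.9, 0, 0, 0, -0.15, 0, 0.12, 1, 0, 0, 0, -0.319, 0, 0.12, 1, 0, 0, 0, -0.319, 0, 0.12, 1, 0, 0, 0, -0.319])

```text
time: 39.5
tool_pos: [395.7, 232.2, 290.0]
tcp_rot: [-3.141, -0.001, -2.893]
contact_force: [-0.2, 0.1, -2.4]
grip_width: 17.7
finger_force: 30.0
```

Run:
```python
from h import *
o=bot.get_obs();print({k:np.round(v,3) for k,v in o.items() if k in('time','tool_pos','tcp_rot','contact_force','moment','grip_width','joint_positions')})
print(plan((391.2,272.9,290),-2.891))
```

```text
{'time': np.float64(39.5), 'joint_positions': array([ 0.363,  0.172,  1.571, -0.   ,  1.399, -1.456]), 'tool_pos': array([395.703, 232.233, 289.97 ]), 'tcp_rot': array([-3.141e+00, -1.000e-03, -2.893e+00]), 'contact_force': array([-0.244,  0.139, -2.423]), 'moment': array([ 0.033,  0.02 , -0.036]), 'grip_width': np.float64(17.732)}
(array([-5.6, 40.5, -0. ]), array([-0.   , -0.001, -0.003]))
```

Emit:
step_arm(targets=[0, -0.02, 0.15, 0, 0, 0, 0, 0, -0.056, 0.35, 0, 0, 0, 0, 0, -0.056, 0.405, 0, 0, 0, 0, 0, -0.056, 0.405, 0.1, 0, 0, 0, 0, -0.056, 0.405, 0.3, 0, 0, 0, 0, -0.056, 0.405, 0.55, 0, 0, 0, 0, -0.056, 0.405, 0.8, 0, 0, 0, 0, -0.056, 0.405, 0.95, 0, 0, 0, 0, -0.056, 0.405, 1, 0, 0, 0, 0, -0.056, 0.405, 1, 0, 0, 0])

```text
time: 40.75
tool_pos: [392.0, 272.5, 190.0]
tcp_rot: [-3.141, -0.0, -2.892]
contact_force: [0.5, -0.2, -2.7]
grip_width: 17.7
finger_force: 30.0
```

Run:
```python
from h import *
o=bot.get_obs();print({k:np.round(v,3) for k,v in o.items() if k in('time','tool_pos','tcp_rot','contact_force')})
print(plan((391.2,272.9,188.3),-2.891),plan((478.4,295.2,188.3),-2.891))
q,e=cap('scene');W=cloud('scene',e).reshape(-1,3)
T=W[(np.hypot(W[:,0]-398,W[:,1]-273)<32)&(W[:,2]>60)&(W[:,2]<178)]
for z in range(74,178,12):
    k=T[abs(T[:,2]-z)<5]
    if len(k):print(z,len(k),k.min(0).round(1)[:2],k.max(0).round(1)[:2],np.median(k,0).round(1)[:2])
```

```text
{'time': np.float64(40.75), 'tool_pos': array([391.992, 272.515, 190.012]), 'tcp_rot': array([-3.141, -0.   , -2.892]), 'contact_force': array([ 0.522, -0.179, -2.684])}
(array([0.7, 0.6, 1.7]), array([-0.   , -0.   , -0.001])) (array([-89.3,   0.6,   1.7]), array([-0.   , -0.   , -0.001]))
86 22 [396.8 268.3] [421.6 277.7] [406.4 273.7]
98 13 [394.  267.6] [421.7 278.6] [402.  274.9]
110 9 [392.2 268.9] [403.4 274.6] [398.1 270.5]
122 6 [393.6 269.4] [400.1 273.9] [398.7 272.9]
134 5 [398.3 268.9] [401.  272.5] [399.3 270.7]
146 6 [395.  268.2] [400.9 273.9] [399.7 270.8]
158 8 [393.5 266.4] [402.4 273.2] [400.2 268.6]
170 1 [397.8 267. ] [397.8 267. ] [397.8 267. ]
```

Emit:
step_arm(targets=[0, -0.05, 0.006, 0, 0, 0, 0, 0, -0.12, 0.006, 0, 0, 0, 0, 0, -0.2, 0.006, 0, 0, 0, 0, 0, -0.28, 0.006, 0, 0, 0, 0, 0, -0.36, 0.006, 0, 0, 0, 0, 0, -0.44, 0.006, 0, 0, 0, 0, 0, -0.52, 0.006, 0, 0, 0, 0, 0, -0.6, 0.006, 0, 0, 0, 0, 0, -0.68, 0.006, 0, 0, 0, 0, 0, -0.76, 0.006, 0, 0, 0, 0, 0, -0.83, 0.006, 0, 0, 0, 0, 0, -0.88, 0.006, 0, 0, 0, 0, 0, -0.893, 0.006, 0, 0, 0, 0, 0, -0.893, 0.006, 0, 0, 0, 0])

```text
time: 42.55
tool_pos: [478.3, 295.5, 190.1]
tcp_rot: [3.142, -0.0, -2.892]
contact_force: [-0.4, -0.1, -1.0]
grip_width: 17.8
finger_force: 30.0
```

Emit:
step_arm(targets=[0, 0, 0, 0.03, 0, 0, 0, 0, 0, 0, 0.06, 0, 0, 0, 0, 0, 0, 0.09, 0, 0, 0, 0, 0, 0, 0.11, 0, 0, 0, 0, 0, 0, 0.125, 0, 0, 0, 0, 0, 0, 0.135, 0, 0, 0, 0, 0, 0, 0.135, 0, 0, 0])

```text
time: 43.42
tool_pos: [478.3, 295.5, 176.6]
tcp_rot: [3.142, 0.0, -2.892]
contact_force: [0.5, 0.0, -3.0]
grip_width: 17.9
finger_force: 30.0
```

Run:
```python
from h import *
o=bot.get_obs();print({k:np.round(v,3) for k,v in o.items() if k in('time','tool_pos','tcp_rot','contact_force','moment')})
```

```text
{'time': np.float64(43.425), 'tool_pos': array([478.349, 295.527, 176.587]), 'tcp_rot': array([ 3.142,  0.   , -2.892]), 'contact_force': array([ 0.525,  0.028, -2.961]), 'moment': array([0.026, 0.059, 0.05 ])}
```

Emit:
step_arm(targets=[0, 0, 0, 0.005, 0, 0, 0, 0, 0, 0, 0.01, 0, 0, 0, 0, 0, 0, 0.01, 0, 0, 0])

```text
time: 43.8
tool_pos: [478.5, 295.5, 176.2]
tcp_rot: [3.141, 0.001, -2.892]
contact_force: [-1.8, -1.6, 2.9]
grip_width: 18.0
finger_force: 30.0
```

The collar is seated, with Fz changing sign. Releasing and rising.

Emit:
step_arm(targets=[0.3, 0, 0, 0, 0, 0, 0, 0.4, 0, 0, 0, 0, 0, 0, 0.6, 0, 0, 0, 0, 0, 0, 0.6, 0, 0, 0, 0, 0, 0, 0.6, 0, 0, 0, 0, 0, 0])

```text
time: 44.42
tool_pos: [478.4, 295.5, 175.6]
tcp_rot: [3.142, 0.0, -2.892]
contact_force: [-0.5, 0.9, -0.1]
grip_width: 54.6
finger_force: 0.0
```

Emit:
step_arm(targets=[0.6, 0, 0, -0.05, 0, 0, 0, 0.6, 0, 0, -0.15, 0, 0, 0, 0.6, 0, 0, -0.3, 0, 0, 0, 0.6, 0, 0, -0.5, 0, 0, 0, 0.6, 0, 0, -0.75, 0, 0, 0, 0.6, 0, 0, -1, 0, 0, 0, 0.6, 0, 0, -1, 0, 0, 0])

```text
time: 45.3
tool_pos: [479.3, 295.9, 278.5]
tcp_rot: [3.141, 0.006, -2.892]
contact_force: [0.4, 0.7, -0.7]
grip_width: 55.2
finger_force: 0.0
```

Run:
```python
from h import *
o=bot.get_obs();print({k:np.round(v,3) for k,v in o.items() if k in('time','tool_pos','contact_force')})
q,e=cap('scene')
a=cv2.resize(q[150:270,330:430],(500,600),interpolation=cv2.INTER_CUBIC)
b=cv2.resize(q[290:390,150:270],(300,250),interpolation=cv2.INTER_CUBIC);b=np.vstack([b,np.zeros((350,300,3),np.uint8)])
cv2.imwrite('pics/g1.png',np.hstack([a,b]))
W=cloud('scene',e);S=W[170:200,365:392].reshape(-1,3);S=S[(S[:,2]>222)&(S[:,2]<245)];print(len(S),S.mean(0),S.max(0))
```

```text
{'time': np.float64(45.3), 'tool_pos': array([479.307, 295.932, 278.542]), 'contact_force': array([ 0.409,  0.749, -0.683])}
75 [486.05164227 292.90665614 231.68126588] [498.32790456 308.0493522  238.11934436]
```

View pics/g1.png

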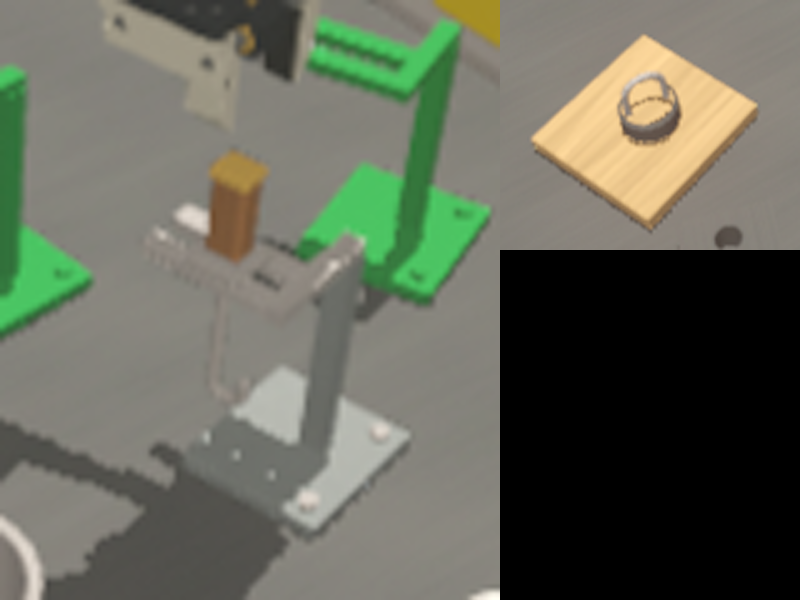

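The last view shows the hook hanging upright in the grey fork by its collar (handle at 235,210), well in from the prong tips. The die stands flat in the middle of the board (650,110), and the gripper is clear.

```bash
python3 -c "
from plant import bot
print(bot.close_job())"
```

```text
the job is handed in; nothing more can be done
None
```

The job is handed in at about 45 s of the 72 s limit: the die stands upright near the middle of the board, the hook hangs by its collar back in the grey rack's fork, and the hammer, swage block and tin were never approached.

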